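# Key the push-button lock of the club cabinet

## Robot

A 6-joint arm with a two-finger parallel gripper is mounted at the origin on the work surface. World frame = base frame: x ahead of the robot, y to its left, z up, the work surface at z = 0. Lengths are in m, angles in rad, forces in N, time in s.
With the tool pointing down it reaches from about 0.375 to 0.975 m from the base axis. Payload 3.8 kg.
Tool frame: the origin (TCP) lies on the centre line of the jaws, within the pads' length; the fingertips stand tcp_to_tips ahead of it and the grasp point (between the pads) lies 6 mm ahead of it (tcp_to_tips is the distance from the TCP to the fingertips, in m); z points along the fingers, y is the line along which they close (so a half turn about z gives the same grasp; the last joint's range is limited). The gripper opens to 85 mm and grips with 20 to 120 N. Pads are 22 mm wide; open, the fingers measure 114 mm over their backs; the gripper's body (76 mm by 85 mm) begins 54 mm behind the grasp point. The pads swing forward as they close: fully open they stand 13 mm farther back than shut.
Start: joints at [-1.179, 0.264, 1.604, -0, 1.274, -0.037], TCP at [0.281, -0.614, 0.256] pointing down, gripper open.
Joint ranges: [-2.63, 2.63], [-0.94, 2.18], [0.31, 2.57], [-1.31, 4.45], [0, 2.66], [-2.55, 2.55]. Speed limits (rad/s): [2.57, 2.57, 3.14, 3.14, 3.14, 3.14].

## Interface

Orientations are given as a 3x3 rotation matrix whose columns are the frame's x, y, z axes.
In Python, from workcell import sense, grab_frame, calibration, hand_in, tcp_to_tips gives the robot as it stands.
- The arm moves only by the tool send_rows, never from a script. Its argument "targets" is a list that holds one entry, the list of rows, each a list of 5 numbers: the shift along the tool's x, y, z in units of 50 mm (1.0 is 50 mm), then the turn about the tool's z in units of 180 degrees (1.0 is 180 degrees), then the finger opening in mm, from 0 to 85.4. A call has 1 to 5 rows; each row shifts and turns the commanded pose from where the row before left it, along the tool's axes as they then stand; what a row does not reach is not made up. A row lasts 1/12 s, in which the tool goes at most 41.7 mm and 7.16 degrees, less where a joint would pass 70% of its speed; a pose out of reach is approached as far as the arm can. A call with a number of a shift or a turn outside -1 to 1 is refused whole. A call with a gripper value outside its range is refused whole. The fingers move at their own pace and stop on an object; "force" is the grip in N (left out, the last holds). Time passes only in rows, so rows that do not move let the fingers close. It gives the time, the measured TCP pose, the force, the opening and the grip force at its end, in the units of the state.
- sense(): the state, without advancing time (a new reading comes with each control period).
- grab_frame(name): name is "scene" or "top" or "wrist"; returns the picture (480x640x3 uint8, blue, green, red); there is no depth.
- calibration(name): a dict with "mtx" (3x3 intrinsics, pixels), "rvec" (rotation vector, rad) and "tvec" (3), from world to camera coordinates, as OpenCV has them. Camera axes: x right, y down, z forward; pixel columns grow to the right and rows downward; lengths in m; the calibration is good to about 2 mm. A picture is of the moment at which its call begins: read the wrist's pose just before it. calibration takes no time and is no camera call; for the wrist camera it gives the pose at the moment of the call.
- hand_in(): hands the job in; it is judged then, once.
The state is a dict: "t": time; "q": joint angles; "joint_velocities": joint speeds; "joint_efforts": joint torques, N m; "position": TCP position; "tool_rot": TCP orientation; "ft_force": force on the tool from outside, world axes, zero at the start; "torque": the same for the moment, N m; "gripper_width": finger opening in m; "gripper_force": force on a finger pad.
Only numpy, scipy, OpenCV 4.12 (cv2) and the standard library are available. Lean on these libraries where they do the work, as an engineer would, in place of code of your own. Each camera call takes 0.05 s, during which the arm holds its last target. There are 200 camera calls.

## Task

Unlock the walnut cabinet that lies on its back: with the fingertips press the square key, then the triangular key, then the cross-shaped key, and last the large round release plunger, each lightly and all the way in, so that it stays in. Leave the round, bar-shaped and L-shaped keys out; do not shift or lift the cabinet, or the things standing on it and beside it. Finish with the hand clear of everything.

Things in the scene. Friction and masses are not known exactly. Their poses are not given: they have to be found in the camera images.
- cabinet: Loose walnut cabinet lying on its back, door up: 220 x 340 x 80 mm to the door face, about 2.4 kg. Origin: underside centre; x to the hinged edge, y along the length. Steel lock plate (face 83 mm up) over x -75..37, y -82..150 mm. Six chrome code keys, near row from +y: round, square, L; far row: cross, bar, triangle; pitch 52 mm; release plunger at the +y end.
- round_top (a point): Centre of the flat top of the small round chrome code key, 24 mm across, at x -45, y 52, z 99 mm in the cabinet's frame while out; it goes down with the key.
- key_round (a joint): How far the small round key is pushed in, m: 0 out, 0.010 against its stop (top then 6 mm above the plate). Moves straight down with about 3 N of friction, plus 10 N per m/s, and stays where it is left: no spring.
- square_top (a point): Centre of the flat top of the solid square chrome code key, 24 x 24 mm, at x -45, y 0, z 99 mm in the cabinet's frame while out; it goes down with the key.
- key_square (a joint): How far the solid square key is pushed in, m: 0 out, 0.010 against its stop (top then 6 mm above the plate). Moves straight down with about 3 N of friction, plus 10 N per m/s, and stays where it is left: no spring.
- angle_top (a point): Centre of the flat top of the L-shaped chrome code key, 30 x 30 mm, arms 10 mm wide, at x -45, y -52, z 99 mm in the cabinet's frame while out; it goes down with the key. For the L this is the middle of its 30 mm outline, beside the arms.
- key_angle (a joint): How far the L-shaped key is pushed in, m: 0 out, 0.010 against its stop (top then 6 mm above the plate). Moves straight down with about 3 N of friction, plus 10 N per m/s, and stays where it is left: no spring.
- cross_top (a point): Centre of the flat top of the cross-shaped chrome code key, two crossed 32 x 10 mm bars, at x 7, y 52, z 99 mm in the cabinet's frame while out; it goes down with the key.
- key_cross (a joint): How far the cross-shaped key is pushed in, m: 0 out, 0.010 against its stop (top then 6 mm above the plate). Moves straight down with about 3 N of friction, plus 10 N per m/s, and stays where it is left: no spring.
- bar_top (a point): Centre of the flat top of the straight bar-shaped chrome code key, 10 x 32 mm, at x 7, y 0, z 99 mm in the cabinet's frame while out; it goes down with the key.
- key_bar (a joint): How far the straight bar-shaped key is pushed in, m: 0 out, 0.010 against its stop (top then 6 mm above the plate). Moves straight down with about 3 N of friction, plus 10 N per m/s, and stays where it is left: no spring.
- triangle_top (a point): Centre of the flat top of the three-cornered chrome code key, equilateral, about 31 mm a side (corners 18 mm from its centre), at x 7, y -52, z 99 mm in the cabinet's frame while out; it goes down with the key.
- key_triangle (a joint): How far the three-cornered key is pushed in, m: 0 out, 0.010 against its stop (top then 6 mm above the plate). Moves straight down with about 3 N of friction, plus 10 N per m/s, and stays where it is left: no spring.
- release_top (a point): Centre of the flat top of the large round chrome release plunger, 36 mm across, the largest button on the plate, alone at the plate's +y end, at x -19, y 116, z 99 mm in the cabinet's frame while out; it goes down with the key.
- key_release (a joint): How far the large round release plunger is pushed in, m: 0 out, 0.010 against its stop (top then 6 mm above the plate). Moves straight down with about 3 N of friction, plus 10 N per m/s, and stays where it is left: no spring.
- knight: White resin knight, 60 mm high, base 32 mm across, loose, standing on the far strip of the door. Origin at its base centre.
- pawn: Boxwood pawn, 46 mm high, base 28 mm across, loose, standing on the far strip of the door. Origin at its base centre.
- paperweight: Red glass dome paperweight, 56 mm across, 33 mm high, loose, on the door at the -y end. Origin at its base centre.
- clock_key: Chrome clock key lying on the door's far +y corner, about 64 mm long, 26 mm wide, 8 mm high, loose. Origin under it, 31 mm from the wing end, x along the shaft.
- chess_clock: Black digital chess clock, 100 x 150 mm, 53 mm high, loose, on the shelf beside the cabinet's -y end. Origin at its base centre.
- rook: White rook, 50 mm high, 30 mm across, loose, on the shelf beyond the cabinet's +y end. Origin at its base centre.
- wax_tin: Dark steel polish tin, 60 mm across, 45 mm high, loose, on the shelf beyond the cabinet's +y end. Origin at its base centre.
There are look-alikes about, which are no part of the job. Leave any orange or pink look-alike of the rook alone.

How it is judged:
By the outcome, as a careful person would: the job done as asked, in the order asked, and still so for the second after the job is handed in, with the robot touching nothing.
It also fails if it takes over 58 s, if anything falls off the work surface, if the arm or the gripper's body presses on something with over 40 N, if the wrist force passes 120 N, or if a joint passes its speed limit or range.

## Working session

There is one attempt and no reset: what is moved stays moved. The work goes in short steps, Python scripts to look and compute and a tool call to move; the robot and the scene stay as the last step left them, time stands still between calls to the robot, and variables do not carry over. Pictures are saved under pics/ and viewed, at most 10 in all, crops included, and the job is handed in when it is done.

Besides the shell and the picture viewer there is one more tool, called after "Emit:" by a JSON object that holds its "api" and its "payload". send_rows: Moves the arm, as the interface text tells. Its arguments: {"type":"object","properties":{"targets":{"type":"array"},"force":{"type":"number"}},"required":["targets"]}

```bash
mkdir -p pics
python3 - <<'E'
from workcell import *
import cv2
s=sense();print(s['t'],s['position'],s['tool_rot'],s['ft_force'],s['gripper_width'],tcp_to_tips)
for n in("top","scene"):
    cv2.imwrite(f"pics/{n}0.png",grab_frame(n));c=calibration(n);print(n,c)
E
```

```text
0.0 [ 0.28036491 -0.61326635  0.2549588 ] [[ 9.09472752e-01  4.15762630e-01 -8.65630864e-04]
 [ 4.15763523e-01 -9.09470372e-01  2.08220550e-03]
 [ 7.84376096e-05 -2.25360690e-03 -9.99997458e-01]] [ 0.42345121 -0.02975747  0.63797791] 0.08513298820976646 0.025
top {'mtx': array([[468.899834  ,   0.        , 324.04346742],
       [  0.        , 468.899834  , 231.73897769],
       [  0.        ,   0.        ,   1.        ]]), 'rvec': array([ 2.17988282, -2.14251534,  0.16727559]), 'tvec': array([-0.00902585,  0.51822981,  0.8646558 ])}
scene {'mtx': array([[524.9191509 ,   0.        , 316.01337482],
       [  0.        , 524.9191509 , 236.6976173 ],
       [  0.        ,   0.        ,   1.        ]]), 'rvec': array([ 1.57377465,  1.69829675, -0.93073311]), 'tvec': array([ 0.04503405, -0.22737829,  1.45196562])}
```

View pics/top0.png

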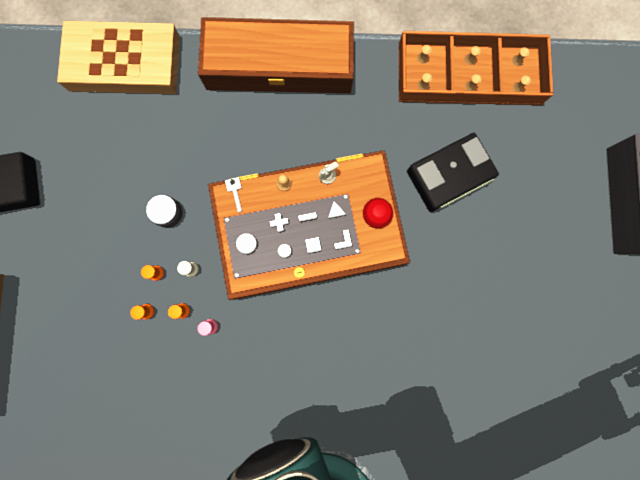

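View pics/scene0.png

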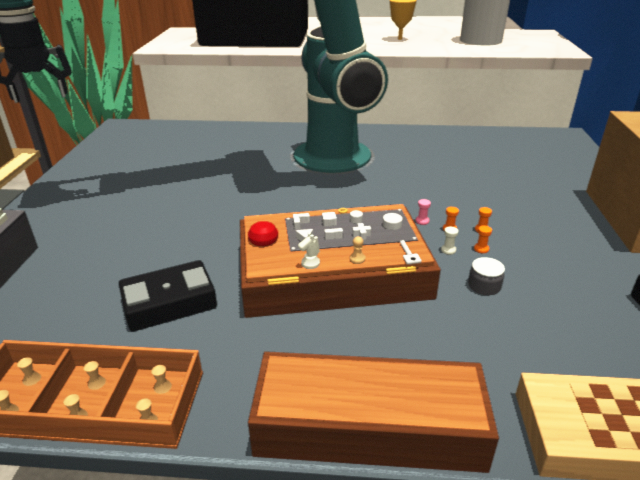

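The top view shows the release at px (246,244), round (285,251), square (313,245), L (343,240), cross (279,222), bar (307,216) and triangle (336,211). The knight at (328,173) and pawn at (284,181) stand on the far strip. I'll fit the cabinet pose to the key tops.

```bash
cat > h.py <<'E'
import numpy as np,cv2
from scipy.optimize import least_squares
from workcell import *
K={'release':(-19,116),'round':(-45,52),'square':(-45,0),'angle':(-45,-52),'cross':(7,52),'bar':(7,0),'triangle':(7,-52)}
def world(p,x,y,z=.099):
    c,s=np.cos(p[2]),np.sin(p[2]); return np.array([p[0]+c*x-s*y,p[1]+s*x+c*y,z])
def proj(P,c): return cv2.projectPoints(np.array(P,float),c['rvec'],c['tvec'],c['mtx'],None)[0][:,0]
def fit(obs,c,p0):
    f=lambda p:(proj([world(p,*(np.array(K[k])/1000)) for k in obs],c)-np.array(list(obs.values()))).ravel()
    r=least_squares(f,p0,loss='soft_l1'); return r.x,r.fun if 0 else f(r.x).reshape(-1,2)
def delta(p,k,z,turn=True):
    """rows needed to put TCP over key k at tips height z: tool-frame shift (50mm units), turn (180deg units)"""
    s=sense();R=s['tool_rot'];t=world(p,*(np.array(K[k])/1000),z=z+tcp_to_tips)
    yaw=np.arctan2(R[1,0],R[0,0]);d=(p[2]-yaw+np.pi/2)%np.pi-np.pi/2
    return t,(R.T@(t-s['position'])/.05).round(3),'turn(world yaw deg)',np.degrees(d).round(2)
E
python3 - <<'E'
from h import *
c=calibration('top')
obs=dict(release=(246,243.5),round=(285,251),square=(313,245),angle=(344,240),cross=(279,222),bar=(307,216.5),triangle=(336.5,212))
p,r=fit(obs,c,[.55,0,0]);print(p,np.degrees(p[2]));print(r.round(1))
print(proj([world(p,x,y,.08) for x in(-.11,.11) for y in(-.17,.17)],c).round(0))
print(proj([world(p,.08,-.05,.08)],c))
for k in K:print(k,*delta(p,k,.15))
E
```

```text
[0.52903641 0.02901203 0.20974942] 12.017756602736814
[[ 0.2 -0.1]
 [-0.5 -0.1]
 [ 0.4  0.3]
 [-1.9 -0.2]
 [ 0.2  0.3]
 [ 0.9  0.4]
 [-0.1 -0.5]]
[[412. 264.]
 [226. 300.]
 [387. 148.]
 [207. 182.]]
[[327.12731334 175.33029065]]
release [0.48629991 0.13851359 0.175     ] [  9.997 -11.959   1.627] turn(world yaw deg) -12.55
round [0.4741955  0.07050268 0.175     ] [  9.212 -10.823   1.624] turn(world yaw deg) -12.55
square [0.48502267 0.01964236 0.175     ] [ 8.985 -9.808  1.622] turn(world yaw deg) -12.55
angle [ 0.49584984 -0.03121796  0.175     ] [ 8.759 -8.793  1.62 ] turn(world yaw deg) -12.55
cross [0.52505582 0.08132985 0.175     ] [ 10.227 -10.597   1.624] turn(world yaw deg) -12.55
bar [0.535883   0.03046953 0.175     ] [10.001 -9.582  1.622] turn(world yaw deg) -12.55
triangle [ 0.54671017 -0.02039079  0.175     ] [ 9.775 -8.567  1.619] turn(world yaw deg) -12.55
```

Emit:
{"api": "send_rows", "payload": {"targets": [[[0.55,-0.6,0,0,0],[0.55,-0.6,0,0,0],[0.55,-0.6,0,0,0],[0.55,-0.6,0,0,0],[0.55,-0.6,0,0,0]]], "force": 20}}

```text
t: 0.52
position: [0.3432, -0.4183, 0.2555]
tool_rot: [[0.91, 0.415, -0.001], [0.415, -0.91, 0.001], [-0.0, -0.001, -1.0]]
ft_force: [2.0, -0.3, 0.5]
gripper_width: 0.0255
gripper_force: 0.0
```

Emit:
{"api": "send_rows", "payload": {"targets": [[[0.55,-0.6,0,0,0],[0.55,-0.6,0,0,0],[0.55,-0.6,0,0,0],[0.55,-0.6,0,0,0],[0.55,-0.6,0,0,0]]]}}

```text
t: 0.93
position: [0.4058, -0.2247, 0.2559]
tool_rot: [[0.91, 0.415, -0.0], [0.415, -0.91, 0.0], [-0.0, -0.0, -1.0]]
ft_force: [1.4, 0.2, 0.3]
gripper_width: 0.0001
gripper_force: 0.0
```

Emit:
{"api": "send_rows", "payload": {"targets": [[[0.55,-0.6,0,0,0],[0.55,-0.6,0,0,0],[0.5,-0.5,0,0,0],[0,0,0,0.035,0],[0,0,0,0.035,0]]]}}

```text
t: 1.35
position: [0.4436, -0.1137, 0.2559]
tool_rot: [[0.978, 0.207, -0.001], [0.207, -0.978, 0.0], [-0.0, -0.001, -1.0]]
ft_force: [0.3, -0.5, -0.0]
gripper_width: -0.0002
gripper_force: 0.0
```

Emit:
{"api": "send_rows", "payload": {"targets": [[[0.34,-0.6,0,0,0],[0.34,-0.6,0,0,0],[0.34,-0.6,0,0,0],[0.34,-0.6,0,0,0],[0,0,0,0,0]]]}}

```text
t: 1.77
position: [0.486, 0.0201, 0.2561]
tool_rot: [[0.977, 0.212, 0.0], [0.212, -0.977, 0.003], [0.001, -0.003, -1.0]]
ft_force: [0.2, -0.8, -0.3]
gripper_width: -0.0003
gripper_force: 0.0
```

Run:
```python
from h import *
p=np.array([0.52903641,0.02901203,0.20974942])
s=sense();print(s['position'])
c=calibration('wrist');im=grab_frame('wrist');cv2.imwrite('pics/w_raw.png',im)
for k in K:
    u=proj([world(p,*(np.array(K[k])/1000))],c)[0];print(k,u.round(1))
    cv2.drawMarker(im,tuple(int(v) for v in u.round()),(0,255,0),0,12,1)
cv2.imwrite('pics/w1.png',im)
print(*delta(p,'square',.11))
```

```text
[0.48598237 0.02010272 0.25605683]
release [184.1 200.3]
round [262.9 230.9]
square [324.  231.2]
angle [385.1 231.6]
cross [259.7 168.8]
bar [324.4 169.1]
triangle [389.1 169.5]
[0.48502267 0.01964236 0.135     ] [ 0.005 -0.034  2.417] turn(world yaw deg) -0.22
```

View pics/w1.png

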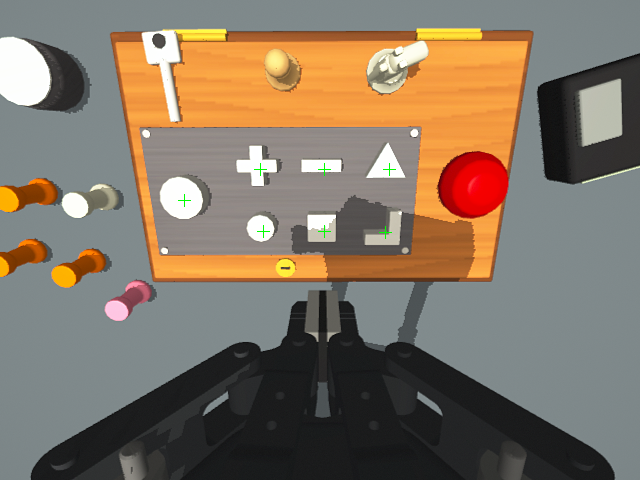

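The wrist view shows the keys about 2–3 px up and left of the predictions, roughly 2 mm: release (182,197), cross (257,166), square (321,228). The closed tips are at about (322,292). I'll refit from the blob centroids.

Run:
```python
from h import *
c=calibration('wrist');s=sense()
im=cv2.imread('pics/w_raw.png')
hsv=cv2.cvtColor(im,cv2.COLOR_BGR2HSV)
obs=dict(release=(182,197),round=(260.5,228),cross=(257,166),bar=(321.5,166),square=(321.5,228.5))
p,r=fit(obs,c,[.529,.029,.21]);print(p,np.degrees(p[2]),r.round(1).tolist())
R=s['tool_rot'];T=s['position']
print('tips',proj([T+R@np.array([a,b,.025]) for a in(-.011,.011) for b in(-.015,0,.015)],c).round(0).tolist())
```

```text
[0.53011644 0.0287837  0.20927209] 11.990407698277954 [[-0.9, 0.3], [-0.1, 0.1], [0.1, -0.4], [0.5, 0.0], [0.2, 0.0]]
tips [[293.0, 327.0], [324.0, 327.0], [354.0, 327.0], [292.0, 286.0], [324.0, 286.0], [356.0, 286.0]]
```

```bash
cat >> h.py <<'E'
P=np.array([.5297,.0289,.2095])
E
python3 -c "
from h import *
print(sense()['position']);print(*delta(P,'square',.105))"
```

```text
[0.4852401  0.01784492 0.25584532]
[0.48568392 0.01954131 0.13      ] [ 0.017 -0.03   2.517] turn(world yaw deg) -0.23
```

Emit:
{"api": "send_rows", "payload": {"targets": [[[0.01,-0.02,0.6,0,0],[0,0,0.6,0,0],[0,0,0.6,0,0],[0,0,0.5,0,0],[0,0,0,0,0]]]}}

```text
t: 2.23
position: [0.4801, 0.0154, 0.1354]
tool_rot: [[0.978, 0.207, -0.012], [0.207, -0.978, -0.0], [-0.011, -0.002, -1.0]]
ft_force: [-1.4, 0.2, -1.0]
gripper_width: -0.0006
gripper_force: 0.0
```

Emit:
{"api": "send_rows", "payload": {"targets": [[[0,0,0,0,0],[0,0,0,0,0]]]}}

```text
t: 2.4
position: [0.4861, 0.0157, 0.1425]
tool_rot: [[0.978, 0.207, 0.001], [0.207, -0.978, -0.0], [0.001, 0.001, -1.0]]
ft_force: [0.3, 0.3, 0.4]
gripper_width: -0.0004
gripper_force: 0.0
```

Emit:
{"api": "send_rows", "payload": {"targets": [[[0,0,0,0,0],[0,0,0,0,0],[0,0,0,0,0]]]}}

```text
t: 2.65
position: [0.4866, 0.0163, 0.1431]
tool_rot: [[0.978, 0.207, 0.003], [0.207, -0.978, -0.0], [0.003, 0.001, -1.0]]
ft_force: [0.0, 0.4, -0.1]
gripper_width: 0.0001
gripper_force: 0.0
```

Run:
```python
from h import *
s=sense();print(s['position'],s['joint_velocities'].round(3) if hasattr(s['joint_velocities'],'round') else s['joint_velocities']);print(*delta(P,'square',.099))
c=calibration('wrist');im=grab_frame('wrist')
for k in K:
    u=proj([world(P,*(np.array(K[k])/1000))],c)[0]
    cv2.drawMarker(im,tuple(int(v) for v in u.round()),(0,255,0),0,12,1)
cv2.imwrite('pics/w2.png',im)
```

```text
[0.4866079  0.01630211 0.14305181] [ 0.003  0.004  0.008  0.001 -0.001  0.002]
[0.48568392 0.01954131 0.124     ] [-0.006 -0.068  0.381] turn(world yaw deg) 0.04
```

View pics/w2.png

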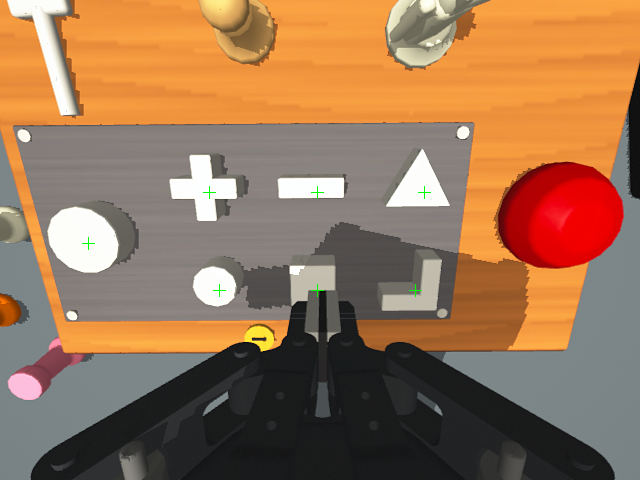

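The closer wrist view shows cross (204,187), bar (311,188), triangle centroid (419,187), release (84,239) and round (214,286). All are about 5 px, or 2.5 mm, from the predictions. I'll refit in the wrist frame, which is the one that matters for the tips.

Run:
```python
from h import *
c=calibration('wrist')
obs=dict(release=(84,239),round=(214.5,286.5),cross=(204,187),bar=(311.5,188),triangle=(419,187))
p,r=fit(obs,c,P);print(p,r.round(1).tolist(),sense()['position'])
for k in('square',):print(*delta(p,k,.099))
print(proj([world(p,x,y,.083) for x,y in((.037,.150),(.037,-.082),(-.075,.15),(-.075,-.082))],c).round())
```

```text
[0.53123088 0.03179394 0.21228857] [[-1.4, 0.4], [0.0, -0.4], [-0.3, 0.6], [0.3, -0.6], [1.0, 0.2]] [0.48630655 0.01635843 0.14271511]
[0.48724107 0.02231254 0.124     ] [ 0.042 -0.113  0.374] turn(world yaw deg) 0.2
[[ 11. 123.]
 [477. 122.]
 [ 65. 320.]
 [451. 320.]]
```

Emit:
{"api": "send_rows", "payload": {"targets": [[[0.03,-0.1,0,0,0],[0,0,0.15,0,0],[0,0,0.1,0,0],[0,0,0,0,0],[0,0,0,0,0]]]}}

```text
t: 3.12
position: [0.485, 0.0217, 0.1278]
tool_rot: [[0.978, 0.208, -0.002], [0.208, -0.978, -0.0], [-0.002, -0.0, -1.0]]
ft_force: [-0.2, -1.5, -0.3]
gripper_width: 0.0001
gripper_force: 0.0
```

Emit:
{"api": "send_rows", "payload": {"targets": [[[0,0,0.05,0,0],[0,0,0.04,0,0],[0,0,0.04,0,0],[0,0,0,0,0],[0,0,0,0,0]]]}}

```text
t: 3.53
position: [0.4858, 0.0216, 0.1222]
tool_rot: [[0.978, 0.207, -0.0], [0.207, -0.978, -0.0], [-0.0, -0.0, -1.0]]
ft_force: [0.2, 0.2, -0.1]
gripper_width: -0.0004
gripper_force: 0.0
```

Emit:
{"api": "send_rows", "payload": {"targets": [[[0,0,0.04,0,0],[0,0,0.04,0,0]]]}}

```text
t: 3.7
position: [0.4859, 0.0216, 0.1186]
tool_rot: [[0.978, 0.207, 0.0], [0.207, -0.978, -0.0], [0.0, 0.0, -1.0]]
ft_force: [-1.2, -0.4, 3.1]
gripper_width: -0.0
gripper_force: 1.5
```

Emit:
{"api": "send_rows", "payload": {"targets": [[[0,0,0.04,0,0],[0,0,0.02,0,0]]]}}

```text
t: 3.87
position: [0.4859, 0.0216, 0.1152]
tool_rot: [[0.978, 0.207, 0.0], [0.207, -0.978, -0.0], [0.0, 0.0, -1.0]]
ft_force: [-0.7, 0.4, 2.0]
gripper_width: 0.0001
gripper_force: 1.4
```

Emit:
{"api": "send_rows", "payload": {"targets": [[[0,0,0.03,0,0],[0,0,0.02,0,0]]]}}

```text
t: 4.03
position: [0.486, 0.0216, 0.1139]
tool_rot: [[0.978, 0.207, -0.0], [0.207, -0.978, -0.0], [-0.0, 0.0, -1.0]]
ft_force: [-6.8, -0.7, 18.2]
gripper_width: -0.0001
gripper_force: 9.2
```

Emit:
{"api": "send_rows", "payload": {"targets": [[[0,0,0.02,0,0],[0,0,0,0,0]]]}}

```text
t: 4.2
position: [0.486, 0.0216, 0.1139]
tool_rot: [[0.978, 0.207, -0.0], [0.207, -0.978, -0.0], [-0.0, 0.0, -1.0]]
ft_force: [-7.4, -1.3, 17.6]
gripper_width: 0.0002
gripper_force: 8.9
```

Emit:
{"api": "send_rows", "payload": {"targets": [[[0,0,0.02,0,0],[0,0,0,0,0]]]}}

```text
t: 4.37
position: [0.4861, 0.0216, 0.1138]
tool_rot: [[0.978, 0.207, -0.0], [0.207, -0.978, -0.0], [-0.0, 0.0, -1.0]]
ft_force: [-10.4, 0.1, 23.9]
gripper_width: -0.0004
gripper_force: 12.1
```

Emit:
{"api": "send_rows", "payload": {"targets": [[[0,0,-0.1,0,0],[0,0,-0.3,0,0],[0,0,-0.3,0,0],[0.2,0.2,0,0,0],[0.4,0.4,0,0,0]]]}}

```text
t: 4.78
position: [0.5208, -0.0008, 0.146]
tool_rot: [[0.978, 0.209, 0.0], [0.209, -0.978, 0.001], [0.0, -0.0, -1.0]]
ft_force: [0.4, 0.9, -0.2]
gripper_width: 0.0
gripper_force: 0.0
```

Emit:
{"api": "send_rows", "payload": {"targets": [[[0.34,0.34,0,0,0],[0.1,0.1,0,0,0],[0,0,0,0,0],[0,0,0,0,0],[0,0,0,0,0]]]}}

```text
t: 5.2
position: [0.5461, -0.0181, 0.1447]
tool_rot: [[0.978, 0.207, -0.002], [0.207, -0.978, 0.0], [-0.002, -0.001, -1.0]]
ft_force: [0.6, -0.9, -0.3]
gripper_width: -0.0002
gripper_force: 0.0
```

```bash
cat >> h.py <<'E'
P=np.array([.531,.031,.212])
E
python3 - <<'E'
from h import *
s=sense();print(s['position']);print(*delta(P,'triangle',.099))
c=calibration('wrist');im=grab_frame('wrist')
for k in K:
    u=proj([world(P,*(np.array(K[k])/1000),z=.089 if k=='square' else .099)],c)[0];print(k,u.round(1))
    cv2.drawMarker(im,tuple(int(v) for v in u.round()),(0,255,0),0,12,1)
cv2.imwrite('pics/w3.png',im)
E
```

```text
[ 0.54613025 -0.01810176  0.14470045]
[ 0.54878489 -0.01836292  0.124     ] [0.052 0.017 0.414] turn(world yaw deg) 0.18
release [ 24.3 325.9]
round [146.5 364.7]
square [239.8 353.9]
angle [325.1 364.7]
cross [130.4 283.4]
bar [227.8 283.3]
triangle [325.2 283.3]
```

View pics/w3.png

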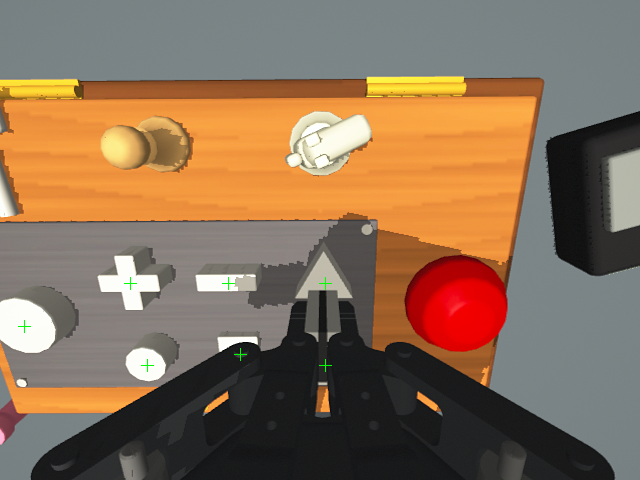

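The markers now sit on the keys (cross, bar, triangle and round within 1 px), so the cabinet has not shifted. The triangle is next.

Emit:
{"api": "send_rows", "payload": {"targets": [[[0.05,0.015,0,0,0],[0,0,0.15,0,0],[0,0,0.15,0,0],[0,0,0.05,0,0],[0,0,0,0,0]]]}}

```text
t: 5.67
position: [0.5487, -0.0184, 0.1266]
tool_rot: [[0.978, 0.208, -0.003], [0.208, -0.978, 0.0], [-0.003, -0.001, -1.0]]
ft_force: [0.9, 0.3, -0.5]
gripper_width: 0.0
gripper_force: 0.0
```

Emit:
{"api": "send_rows", "payload": {"targets": [[[0,0,0.04,0,0],[0,0,0.04,0,0],[0,0,0.04,0,0],[0,0,0.04,0,0],[0,0,0.04,0,0]]]}}

```text
t: 6.08
position: [0.5502, -0.0186, 0.1186]
tool_rot: [[0.978, 0.207, 0.0], [0.207, -0.978, 0.0], [0.0, 0.0, -1.0]]
ft_force: [-1.1, -0.0, 3.2]
gripper_width: 0.0003
gripper_force: 1.5
```

Emit:
{"api": "send_rows", "payload": {"targets": [[[0,0,0.03,0,0],[0,0,0.03,0,0],[0,0,0,0,0]]]}}

```text
t: 6.33
position: [0.5502, -0.0187, 0.1151]
tool_rot: [[0.978, 0.207, 0.0], [0.207, -0.978, 0.0], [0.0, 0.0, -1.0]]
ft_force: [0.6, 0.2, 0.1]
gripper_width: 0.0001
gripper_force: 0.3
```

Emit:
{"api": "send_rows", "payload": {"targets": [[[0,0,0.015,0,0],[0,0,0,0,0]]]}}

```text
t: 6.5
position: [0.5502, -0.0187, 0.1145]
tool_rot: [[0.978, 0.207, 0.0], [0.207, -0.978, -0.0], [0.0, 0.0, -1.0]]
ft_force: [0.3, 0.2, 1.2]
gripper_width: -0.0002
gripper_force: 0.7
```

Emit:
{"api": "send_rows", "payload": {"targets": [[[0,0,0.015,0,0],[0,0,0,0,0]]]}}

```text
t: 6.67
position: [0.5502, -0.0187, 0.1141]
tool_rot: [[0.978, 0.207, 0.0], [0.207, -0.978, 0.0], [0.0, 0.0, -1.0]]
ft_force: [-1.0, -0.5, 4.4]
gripper_width: -0.0002
gripper_force: 1.8
```

Emit:
{"api": "send_rows", "payload": {"targets": [[[0,0,0.015,0,0],[0,0,0,0,0]]]}}

```text
t: 6.83
position: [0.5502, -0.0187, 0.114]
tool_rot: [[0.978, 0.207, 0.0], [0.207, -0.978, -0.0], [0.0, 0.0, -1.0]]
ft_force: [-2.4, -0.3, 8.0]
gripper_width: 0.0003
gripper_force: 4.0
```

Emit:
{"api": "send_rows", "payload": {"targets": [[[0,0,-0.1,0,0],[0,0,-0.3,0,0],[0,0,-0.2,0,0],[-0.02,-0.3,0,0,0],[0,-0.5,0,0,0]]]}}

```text
t: 7.25
position: [0.5422, 0.019, 0.1445]
tool_rot: [[0.979, 0.205, 0.003], [0.205, -0.979, -0.001], [0.003, 0.002, -1.0]]
ft_force: [0.1, 0.0, -0.8]
gripper_width: 0.0001
gripper_force: 0.0
```

Emit:
{"api": "send_rows", "payload": {"targets": [[[0,-0.5,0,0,0],[0,-0.5,0,0,0],[0,-0.25,0,0,0],[0,0,0,0,0],[0,0,0,0,0]]]}}

```text
t: 7.67
position: [0.5279, 0.0816, 0.1432]
tool_rot: [[0.978, 0.209, 0.0], [0.209, -0.978, -0.001], [0.0, 0.001, -1.0]]
ft_force: [0.6, -0.9, -0.9]
gripper_width: 0.0001
gripper_force: 0.0
```

Emit:
{"api": "send_rows", "payload": {"targets": [[[0,0,0,0,0],[0,0,0,0,0]]]}}

```text
t: 7.83
position: [0.5281, 0.0805, 0.1431]
tool_rot: [[0.978, 0.207, 0.0], [0.207, -0.978, -0.0], [0.0, 0.0, -1.0]]
ft_force: [-0.5, 0.6, 0.3]
gripper_width: -0.0001
gripper_force: 0.0
```

```bash
python3 -c "
from h import *
print(sense()['position']);print(*delta(P,'cross',.099))"
```

```text
[0.52812353 0.08050234 0.14306172]
[0.52690168 0.08330873 0.124     ] [-0.012 -0.06   0.381] turn(world yaw deg) 0.22
```

Emit:
{"api": "send_rows", "payload": {"targets": [[[-0.01,-0.06,0,0,0],[0,0,0.15,0,0],[0,0,0.15,0,0],[0,0,0.04,0,0],[0,0,0,0,0]]]}}

```text
t: 8.25
position: [0.5258, 0.0839, 0.1245]
tool_rot: [[0.978, 0.207, -0.002], [0.207, -0.978, -0.0], [-0.002, -0.0, -1.0]]
ft_force: [-0.2, 0.5, -0.2]
gripper_width: 0.0003
gripper_force: 0.0
```

Emit:
{"api": "send_rows", "payload": {"targets": [[[0,0,0.04,0,0],[0,0,0.04,0,0],[0,0,0.04,0,0],[0,0,0.04,0,0],[0,0,0.04,0,0]]]}}

```text
t: 8.67
position: [0.5266, 0.0841, 0.1161]
tool_rot: [[0.978, 0.208, -0.0], [0.208, -0.978, -0.0], [-0.0, 0.0, -1.0]]
ft_force: [-1.9, -1.0, 2.9]
gripper_width: -0.0002
gripper_force: 1.5
```

Emit:
{"api": "send_rows", "payload": {"targets": [[[0,0,0.03,0,0],[0,0,0,0,0]]]}}

```text
t: 8.83
position: [0.5267, 0.0842, 0.1142]
tool_rot: [[0.978, 0.207, 0.0], [0.207, -0.978, 0.0], [0.0, -0.0, -1.0]]
ft_force: [0.7, 0.3, -1.2]
gripper_width: 0.0002
gripper_force: 0.0
```

Emit:
{"api": "send_rows", "payload": {"targets": [[[0,0,0.015,0,0],[0,0,0,0,0]]]}}

```text
t: 9.0
position: [0.5269, 0.0843, 0.114]
tool_rot: [[0.978, 0.207, 0.0], [0.207, -0.978, 0.0], [0.0, -0.0, -1.0]]
ft_force: [-1.6, -0.7, 2.8]
gripper_width: 0.0
gripper_force: 1.6
```

Emit:
{"api": "send_rows", "payload": {"targets": [[[0,0,0.01,0,0],[0,0,0,0,0]]]}}

```text
t: 9.17
position: [0.5269, 0.0843, 0.114]
tool_rot: [[0.978, 0.207, 0.0], [0.207, -0.978, 0.0], [0.0, -0.0, -1.0]]
ft_force: [-3.1, -0.3, 6.0]
gripper_width: 0.0001
gripper_force: 3.2
```

Emit:
{"api": "send_rows", "payload": {"targets": [[[0,0,-0.1,0,0],[0,0,-0.3,0,0],[0,0,-0.2,0,0],[-0.12,-0.26,0,0,0],[-0.2,-0.5,0,0,0]]]}}

```text
t: 9.58
position: [0.5051, 0.1177, 0.1447]
tool_rot: [[0.979, 0.204, 0.004], [0.204, -0.979, 0.0], [0.004, 0.001, -1.0]]
ft_force: [0.6, 0.8, -0.0]
gripper_width: 0.0001
gripper_force: 0.0
```

Emit:
{"api": "send_rows", "payload": {"targets": [[[-0.2,-0.5,0,0,0],[0,0,0,0,0],[0,0,0,0,0],[0,0,0,0,0],[0,0,0,0,0]]]}}

```text
t: 10.0
position: [0.4885, 0.1403, 0.1433]
tool_rot: [[0.978, 0.207, 0.001], [0.207, -0.978, -0.0], [0.0, 0.0, -1.0]]
ft_force: [0.4, -0.1, -0.1]
gripper_width: 0.0001
gripper_force: 0.0
```

Run:
```python
from h import *
s=sense();print(s['position']);print(*delta(P,'release',.099))
c=calibration('wrist');im=grab_frame('wrist')
for k in K:
    u=proj([world(P,*(np.array(K[k])/1000),z=.089 if k in('square','triangle','cross') else .099)],c)[0]
    cv2.drawMarker(im,tuple(int(v) for v in u.round()),(0,255,0),0,12,1)
cv2.imwrite('pics/w4.png',im)
```

```text
[0.48853951 0.1402553  0.14332627]
[0.48801717 0.1404051  0.124     ] [-0.01  -0.005  0.387] turn(world yaw deg) 0.18
```

View pics/w4.png

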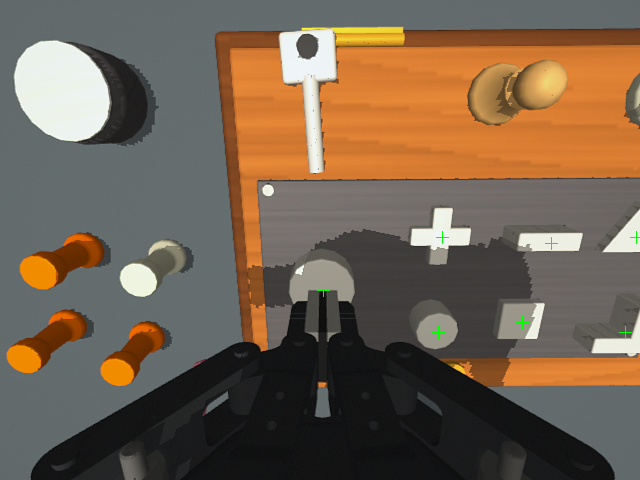

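The cross, square and triangle are low on the plate, and the round and bar are still out. The tips are over the plunger at (322,285), so I'll press it.

Emit:
{"api": "send_rows", "payload": {"targets": [[[0,0,0.15,0,0],[0,0,0.15,0,0],[0,0,0.04,0,0],[0,0,0,0,0]]]}}

```text
t: 10.38
position: [0.4872, 0.1399, 0.1246]
tool_rot: [[0.978, 0.207, -0.003], [0.207, -0.978, -0.001], [-0.003, 0.0, -1.0]]
ft_force: [-0.5, 0.1, 0.6]
gripper_width: -0.0
gripper_force: 0.0
```

Emit:
{"api": "send_rows", "payload": {"targets": [[[0,0,0.04,0,0],[0,0,0.04,0,0],[0,0,0.04,0,0],[0,0,0.04,0,0],[0,0,0.04,0,0]]]}}

```text
t: 10.8
position: [0.4883, 0.1404, 0.1164]
tool_rot: [[0.978, 0.207, 0.0], [0.207, -0.978, -0.0], [0.0, 0.0, -1.0]]
ft_force: [-2.3, -2.3, 2.4]
gripper_width: -0.0002
gripper_force: 1.5
```

Emit:
{"api": "send_rows", "payload": {"targets": [[[0,0,0.03,0,0],[0,0,0,0,0]]]}}

```text
t: 10.97
position: [0.4883, 0.1406, 0.1145]
tool_rot: [[0.978, 0.207, 0.0], [0.207, -0.978, 0.0], [0.001, -0.0, -1.0]]
ft_force: [-1.0, -0.1, -0.2]
gripper_width: 0.0003
gripper_force: 0.0
```

Emit:
{"api": "send_rows", "payload": {"targets": [[[0,0,0.015,0,0],[0,0,0,0,0]]]}}

```text
t: 11.13
position: [0.4884, 0.1407, 0.114]
tool_rot: [[0.978, 0.207, 0.001], [0.207, -0.978, 0.0], [0.001, -0.0, -1.0]]
ft_force: [0.2, -0.4, 1.9]
gripper_width: -0.0001
gripper_force: 0.6
```

Emit:
{"api": "send_rows", "payload": {"targets": [[[0,0,0.015,0,0],[0,0,0,0,0]]]}}

```text
t: 11.3
position: [0.4885, 0.1407, 0.114]
tool_rot: [[0.978, 0.207, 0.0], [0.207, -0.978, 0.0], [0.001, -0.0, -1.0]]
ft_force: [-2.3, -0.6, 6.1]
gripper_width: 0.0003
gripper_force: 2.9
```

Emit:
{"api": "send_rows", "payload": {"targets": [[[0,0,0.01,0,0],[0,0,0,0,0]]]}}

```text
t: 11.47
position: [0.4885, 0.1407, 0.114]
tool_rot: [[0.978, 0.207, 0.0], [0.207, -0.978, 0.0], [0.0, -0.0, -1.0]]
ft_force: [-3.2, -1.0, 8.5]
gripper_width: 0.0002
gripper_force: 4.4
```

Emit:
{"api": "send_rows", "payload": {"targets": [[[0,0,-0.1,0,0],[0,0,-0.3,0,0],[0,0,-0.6,0,0],[0,0,-0.7,0,0],[0,0,-0.6,0,0]]]}}

```text
t: 11.88
position: [0.4881, 0.1406, 0.2291]
tool_rot: [[0.978, 0.207, 0.0], [0.207, -0.978, 0.0], [0.0, -0.0, -1.0]]
ft_force: [0.2, 0.2, 0.5]
gripper_width: -0.0002
gripper_force: 0.0
```

Emit:
{"api": "send_rows", "payload": {"targets": [[[0,0.5,-0.2,0,0],[0,0.6,0,0,0],[0,0.4,0,0,0],[0,0,0,0,0],[0,0,0,0,0]]]}}

```text
t: 12.3
position: [0.5039, 0.0665, 0.2378]
tool_rot: [[0.979, 0.205, 0.0], [0.205, -0.979, 0.001], [0.0, -0.001, -1.0]]
ft_force: [-0.2, 0.8, 0.7]
gripper_width: -0.0001
gripper_force: 0.0
```

Emit:
{"api": "send_rows", "payload": {"targets": [[[0,0,0,0,0],[0,0,0,0,0],[0,0,0,0,0]]]}}

```text
t: 12.55
position: [0.5035, 0.0679, 0.2375]
tool_rot: [[0.978, 0.208, -0.001], [0.208, -0.978, 0.0], [-0.0, -0.0, -1.0]]
ft_force: [-1.1, 0.2, -0.8]
gripper_width: 0.0
gripper_force: 0.0
```

Run:
```python
from h import *
s=sense();print(s['position'],s['t'])
c=calibration('wrist');im=grab_frame('wrist')
for k in K:
    u=proj([world(P,*(np.array(K[k])/1000),z=.099 if k in('round','bar','angle') else .089)],c)[0]
    cv2.drawMarker(im,tuple(int(v) for v in u.round()),(0,255,0),0,8,1)
cv2.imwrite('pics/w5.png',im)
```

```text
[0.50346579 0.06793565 0.23746364] 12.55
```

View pics/w5.png

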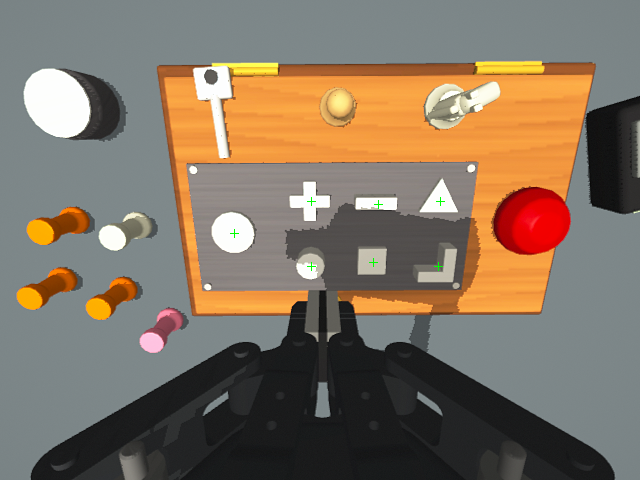

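The square, triangle, cross and plunger are low. The round, bar and L still stand out, and nothing has shifted. The hand is clear, about 70 mm above the knight.

```bash
python3 -c "
from workcell import *
print(hand_in())"
```

```text
the job is handed in; nothing more can be done
None
```

I pressed the square, triangular and cross-shaped keys and then the release plunger to their stops, in that order; the last wrist view showed the other three keys out and nothing visibly moved. The hand was clear and the job was handed in at about 12.6 s; the square key took the hardest press, about 24 N against its stop, and the other three 8.5 N or less.

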